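# Load the coupon rack and change its desiccant

## Task

Get the coupon rack ready for conditioning: flip the red ratchet pawl right over so it stays clear, then draw the toothed lock bar out to its stop by the blue handle and leave it out. Stand every test coupon from the sloping stand on edge in the rack, one to a slot and fully down, and swap the two desiccant jars so that the fresh blue one stands on the green-rimmed in-use spot and the spent orange one on the black-rimmed outgoing spot. Leave the other things on the bench where they are.

Things in the scene. Friction and masses are not known exactly. Their poses are not given: they have to be found in the camera images.
- rack: Fixed coupon rack: grey base plate 84 x 230 x 10 mm with white blocks forming four slots. Origin on the table under the middle of the slots; z up, y along the rack (axes parallel to the world's at yaw 0). Side cheeks leave a coupon 62 mm along rack x. A channel along the middle holds the toothed bar. At the -y end two steel cheeks (y = -135 to -109 mm, 58 mm high) carry the pawl
- bar (a joint): Steel toothed lock bar, captive in the rack's channel; m. 0 = in: it fills the bottom of all slots (teeth 30 mm above the table), so no coupon can seat. Grows as it is drawn out along rack -y, up to 0.145 at its stop, where all slots are clear. Slides stiffly (a few N), stays where left. With the pawl down it moves only 2 to 3 mm out
- bar_handle (a point): Point on the axis of the bar's upright blue handle post, 70 mm above the table, 15 mm below its top. The post is 16 mm wide in rack x, 20 mm in rack y. With the bar in it lies at rack x = 0, y = -200 mm
- pawl (a joint): Red over-centre ratchet pawl above the bar; rad. 0 = down, nose in the teeth, blocks withdrawal; 1.25 = flipped right over, nose well clear. Hinge axis along rack x, through rack x = 0, y = -122, z = 46 mm. Growing values swing the knob over the top towards rack -y. It falls back to 0 by its weight when let go short of the middle (about 0.7), and falls on to 1.25 past it
- pawl_knob (a point): Centre of the red ball knob (20 mm diameter) on the pawl's lever, 50 mm from the hinge axis. Down, the lever leans 35 degrees from vertical towards rack +y (knob at rack y = -93 mm, z = 87 mm); flipped, it leans 37 degrees towards rack -y
- stand: Fixed aluminium stand; coupons lean on it side by side, about 62 mm apart along stand y. Origin on the table below its 270 mm long trough. Coupons lean 25 degrees from vertical, tops towards stand -x (the robot). The back board supports only the lowest 45 mm of a coupon; the upper 55 mm is free on both faces. Trough bottom 35 mm above the table, front lip 6 mm high
- slot1 (a point): Centre of the floor of the first rack slot (rack x = 0, y = -57 mm, 10 mm above the table), axes as the rack's; the other three follow at 38, 76 and 114 mm along rack +y. Slots are 13 mm wide in y, 35 mm deep (block tops 45 mm above the table). A coupon stands here with its thickness along rack y, its 50 mm width along rack x
- coupon1: Test coupon, green plastic: a flat plate 8 mm thick (its x) by 50 mm wide (its y) by 100 mm long (its z), 55 g. Origin at its centre. At the start it leans on the stand with its z axis along its length up the slope, x axis out of the upper face (away from the robot, upward). May be absent
- coupon2: Test coupon, yellow plastic: a flat plate 8 mm thick (its x) by 50 mm wide (its y) by 100 mm long (its z), 55 g. Origin at its centre. At the start it leans on the stand with its z axis along its length up the slope, x axis out of the upper face (away from the robot, upward). May be absent
- coupon3: Test coupon, brown wood: a flat plate 8 mm thick (its x) by 50 mm wide (its y) by 100 mm long (its z), 55 g. Origin at its centre. At the start it leans on the stand with its z axis along its length up the slope, x axis out of the upper face (away from the robot, upward). May be absent
- coupon4: Test coupon, terracotta: a flat plate 8 mm thick (its x) by 50 mm wide (its y) by 100 mm long (its z), 55 g. Origin at its centre. At the start it leans on the stand with its z axis along its length up the slope, x axis out of the upper face (away from the robot, upward). May be absent
- jar_fresh: Jar of fresh desiccant, blue with a blue lid, 62 mm diameter, 52 mm tall (straight sides to 40 mm, lid 56 mm across above), about 180 g; origin at the centre of its underside
- jar_spent: Jar of spent desiccant, orange with an orange lid, 62 mm diameter, 52 mm tall (straight sides to 40 mm, lid 56 mm across above), about 180 g; origin at the centre of its underside
- mat_use: The in-use spot: flat round mark 96 mm in diameter, white with a green rim, level with the table; origin at its centre
- mat_out: The outgoing spot: flat round mark 96 mm in diameter, grey with a black rim, level with the table; origin at its centre
- beaker: Bystander, to be left alone: empty clear glass beaker
- pan: Bystander, to be left alone: empty shallow aluminium sample pan, 90 mm across
- weight: Bystander, to be left alone: steel calibration weight with a small knob
- brush: Bystander, to be left alone: bench brush
- wash: Bystander, to be left alone: white wash bottle with a red cap
- notebook: Bystander, to be left alone: closed blue notebook
- tape: Bystander, to be left alone: roll of yellow tape
Not all that is in view belongs to the job. What is shaped like the coupon4 but pink or purple is not meant. Of the things like the coupon1, leave any that is purple; of the rest the larger one is meant.

How it is judged:
On the way, in this order (a step that is already met when the one before it is completed fails the run):
1. the pawl is flipped up, clear of the teeth, with the bar still in (value of joint pawl above 1 rad and value of joint bar below 0.02 m), for 0.2 s.
2. the bar is drawn out, clear of all slots (value of joint bar above 0.13 m), for 0.2 s.
At the end, for the whole second after the job is handed in: Bar out by over 130 mm; every coupon present at rest in a slot, within 0.22 rad of vertical, fully down (centre 52 to 70 mm up), within 15 mm of the rack's middle line; each jar upright, at rest on the table, within 22 mm of the centre of its new spot (value of joint bar above 0.13 m and x of coupon1 in the frame of rack between -0.015 and 0.015 m and y of coupon1 in the frame of rack between -0.075 and 0.075 m and z of coupon1 in the frame of rack between 0.052 and 0.07 m and angle between the z axis of each of coupon1, coupon2, coupon3, coupon4 and the z axis of rack, either way round below 0.22 rad and linear speed of each of coupon1, coupon2, coupon3, coupon4, jar_fresh, jar_spent below 0.02 m/s and x of coupon2 in the frame of rack between -0.015 and 0.015 m and y of coupon2 in the frame of rack between -0.075 and 0.075 m and z of coupon2 in the frame of rack between 0.052 and 0.07 m and x of coupon3 in the frame of rack between -0.015 and 0.015 m and y of coupon3 in the frame of rack between -0.075 and 0.075 m and z of coupon3 in the frame of rack between 0.052 and 0.07 m and x of coupon4 in the frame of rack between -0.015 and 0.015 m and y of coupon4 in the frame of rack between -0.075 and 0.075 m and z of coupon4 in the frame of rack between 0.052 and 0.07 m and horizontal distance between jar_fresh and mat_use below 0.022 m and angle between each of jar_fresh, jar_spent's own z axis and vertical below 0.1 rad and height (world z) of each of jar_fresh, jar_spent below 0.01 m and horizontal distance between jar_spent and mat_out below 0.022 m); the robot touches nothing.
It fails at once if another thing on the bench is disturbed (moved more than 40 mm) (distance of any of beaker, pan, weight, brush, wash, notebook, tape from where it was at the start of the episode above 0.04 m).
Of coupon1, coupon2, coupon3, coupon4 only 2 to 4 are there at a start; the rules pass over those that are not, and their reading is None.
At some moment in a run one of jar_fresh, jar_spent may be knocked a few centimetres aside while the robot is not near it.
It also fails if it takes over 210 s, if anything falls off the work surface, if the arm or the gripper's body presses on something with over 40 N, if the wrist force passes 120 N, or if a joint passes its speed limit or range.

## Robot

A 7-joint arm with a two-finger parallel gripper is mounted at the origin on the work surface. World frame = base frame: x ahead of the robot, y to its left, z up, the work surface at z = 0. Lengths are in m, angles in rad, forces in N, time in s.
With the tool pointing down it reaches from about 0.4 to 0.85 m from the base axis. Payload 10.4 kg.
Tool frame: the origin (TCP) lies at the very end of the fingers, on their centre line; the grasp point (between the pads) lies manip.hold_point_z behind it (manip.hold_point_z is the distance from the TCP to the grasp point, in m); z points along the fingers, y is the direction in which the jaws open and shut (so a half turn about z gives the same grasp; the last joint's range is limited). The gripper opens to 85 mm and grips with 20 to 120 N. Pads are 22 mm wide; open, the fingers measure 114 mm over their backs; the gripper's body (76 mm by 85 mm) begins 54 mm behind the grasp point. The pads swing forward as they close: fully open they stand 13 mm farther back than shut.
Start: joints at [-1.147, 0.332, -0.065, 1.46, 0.022, 1.35, -0.088], TCP at [0.27, 0.564, 0.231] pointing down, gripper open.
Joint ranges: [-2.6, 2.6], [-0.5, 2.12], [-1.47, 1.34], [0.16, 2.42], [-1.27, 4.41], [0.06, 2.06], [-2.6, 2.6]. Speed limits (rad/s): [2.22, 2.22, 2.79, 2.79, 3.14, 3.14, 3.14].

## Interface

Orientations are given as a unit quaternion [x, y, z, w].
In Python, from workcell import manip gives the robot as it stands.
- The arm moves only by the tool jog_arm, never from a script. Its arguments are lists of equal length, an entry for each row: "translation": the shift along the world's x, y, z in mm, a list of three; "turn": the turn about the world's z in degrees. In form: {"translation": [[x, y, z], ...], "turn": [turn, ...]}. A call has 1 to 12 rows; each row is the pose to reach, as a shift and turn from the pose measured when the call began; what a row does not reach only later rows make up. A row lasts 1/12 s, in which the tool goes at most 41.7 mm and 7.16 degrees, less where a joint would pass 70% of its speed; a pose out of reach is approached as far as the arm can. A call with a gripper value outside its range is refused whole. "grip" is the finger opening in mm, from 0 to 85.4, set as the call begins (left out, the last holds). The fingers move at their own pace and stop on an object; "grip_force" is the grip in N (left out, the last holds). Time passes only in rows, so rows that repeat a pose let the fingers close. It gives the time, the measured TCP pose, the force and the opening at its end, in the units of the state.
- manip.get_obs(): the state, without advancing time (a new reading comes with each control period).
- manip.camera(name): name is "scene" or "top" or "wrist"; returns a dict with "frame" (480x640x3 uint8, red, green, blue), "mtx" (3x3 intrinsics, pixels), "pose" (4x4, takes a point from camera to world coordinates). Camera axes: x right, y down, z forward; pixel columns grow to the right and rows downward; lengths in m; the calibration is good to about 2 mm. A picture is of the moment at which its call begins. There is no depth.
- manip.hand_in(): hands the job in, once; it reports no verdict.
Trained networks look in a picture, given as the dict that the camera call returned (one of the last four; its "shot" number tells which), for a name from the list of things; names that differ only in an ending like _2 or _b are one class to them, and where a whole thing is asked for, a point or a joint stands for the part that bears it (a point fixed in the world has none). Each returns a list of dicts, best first, with "confidence" (0 to 1); they miss things now and then, are a little off and sometimes report something else, mostly with a low value. They report only what shows in the picture. A call takes as long as a camera call. They do not tell look-alikes from the thing itself.
- manip.outline_of(picture, label): "mask" (480x640 bool, what is visible of it) and "extent" ([left, top, right, bottom] in pixels, round what is visible of it).
- manip.pinpoint(picture, label): "at" ([column, row] in pixels: a listed point, or the origin of a listed thing).
The state is a dict: "clock": time; "joint_pos": joint angles; "joint_velocities": joint speeds; "tau": joint torques, N m; "position": TCP position; "ee_rot": TCP orientation; "ft_force": force on the tool from outside, world axes, zero at the start; "torque": the same for the moment, N m; "grip_width": opening from 0.0 (shut) to 1.0 (fully open).
Only numpy, scipy, OpenCV 4.12 (cv2) and the standard library are available. Lean on these libraries where they do the work, as an engineer would, in place of code of your own. Each camera call takes 0.05 s, during which the arm holds its last target. There are 200 camera calls.

## Working session

There is one attempt and no reset: what is moved stays moved. The work goes in short steps, Python scripts to look and compute and a tool call to move; the robot and the scene stay as the last step left them, time stands still between calls to the robot, and variables do not carry over. Pictures are saved under pics/ and viewed, about 12 in all and at most 16, crops included, and the job is handed in when it is done.

Besides the shell and the picture viewer there is one more tool, called by a JSON object that holds its "api" and its "payload", one argument or row to a line. jog_arm: Moves the arm, as the interface text tells. Its arguments: {"type":"object","properties":{"translation":{"type":"array"},"turn":{"type":"array"},"grip":{"type":"number"},"grip_force":{"type":"number"}},"required":["translation","turn"]}

```bash
mkdir -p pics; cat > h.py <<'E'
import numpy as np, cv2
from workcell import manip
def shot(n,save=None):
    p=manip.camera(n)
    if save: cv2.imwrite('pics/'+save,cv2.cvtColor(p['frame'],cv2.COLOR_RGB2BGR))
    return p
def toworld(p,uv,z):
    d=np.linalg.inv(p['mtx'])@np.array([uv[0],uv[1],1.]); T=np.array(p['pose']); d=T[:3,:3]@d; o=T[:3,3]
    return o+d*(z-o[2])/d[2]
def proj(p,X):
    T=np.array(p['pose']); c=T[:3,:3].T@(np.asarray(X)-T[:3,3]); u=p['mtx']@c; return u[:2]/u[2]
def find(p,label,z,n=3):
    for r in manip.pinpoint(p,label)[:n]:
        print(label,round(r['confidence'],2),np.round(r['at']),np.round(toworld(p,r['at'],z),4))
E
python3 - <<'E'
from h import *
print(manip.hold_point_z); o=manip.get_obs(); print({k:np.round(v,3) for k,v in o.items()})
L=[('rack',0),('bar_handle',.07),('pawl_knob',.087),('stand',0),('slot1',.01)]+[('coupon%d'%i,.08) for i in (1,2,3,4)]+[('jar_fresh',0),('jar_spent',0),('mat_use',0),('mat_out',0)]
for n in ('top','scene'):
    p=shot(n,n+'0.png'); print(n,np.round(p['pose'],3).tolist())
    for l,z in L: find(p,l,z)
E
```

```text
0.0187
{'clock': np.float64(0.0), 'joint_pos': array([-1.147,  0.333, -0.065,  1.461,  0.022,  1.35 , -0.088]), 'joint_velocities': array([ 0.001,  0.   , -0.   , -0.   ,  0.002, -0.002, -0.001]), 'tau': array([-0.0000e+00, -6.2546e+01,  4.9000e-02, -3.9158e+01,  1.6000e-02,
        1.0000e-02, -0.0000e+00]), 'position': array([0.27 , 0.563, 0.231]), 'ee_rot': array([ 0.222,  0.975, -0.001, -0.   ]), 'ft_force': array([0.18 , 0.75 , 0.281]), 'torque': array([ 0.007,  0.043, -0.024]), 'grip_width': np.float64(0.998)}
top [[0.026, -0.988, 0.154, 0.297], [-1.0, -0.026, 0.003, 0.027], [0.001, -0.154, -0.988, 1.556], [0.0, 0.0, 0.0, 1.0]]
rack 0.93 [282. 212.] [0.6252 0.1568 0.    ]
bar_handle 0.97 [346. 211.] [ 0.6186 -0.0346  0.07  ]
pawl_knob 0.69 [234. 265.] [0.4515 0.278  0.087 ]
pawl_knob 0.5 [312. 210.] [0.6175 0.0662 0.087 ]
pawl_knob 0.44 [379. 252.] [ 0.4989 -0.1275  0.087 ]
stand 0.72 [404. 251.] [ 0.5167 -0.2108  0.    ]
slot1 0.85 [300. 212.] [0.627  0.1023 0.01  ]
slot1 0.41 [261. 309.] [0.3329 0.2063 0.01  ]
coupon1 0.87 [464. 292.] [ 0.3938 -0.3675  0.08  ]
coupon1 0.86 [4
[... 1496 characters left out ...]
on1 0.73 [268. 179.] [ 0.5025 -0.249   0.08  ]
coupon2 0.91 [211. 261.] [ 0.7367 -0.0054  0.08  ]
coupon2 0.74 [281. 191.] [ 0.4974 -0.18    0.08  ]
coupon2 0.73 [268. 179.] [ 0.5025 -0.249   0.08  ]
coupon3 0.91 [211. 261.] [ 0.7367 -0.0054  0.08  ]
coupon3 0.74 [281. 191.] [ 0.4974 -0.18    0.08  ]
coupon3 0.73 [268. 179.] [ 0.5025 -0.249   0.08  ]
coupon4 0.91 [211. 261.] [ 0.7367 -0.0054  0.08  ]
coupon4 0.74 [281. 191.] [ 0.4974 -0.18    0.08  ]
coupon4 0.73 [268. 179.] [ 0.5025 -0.249   0.08  ]
jar_fresh 0.56 [351. 274.] [0.465  0.0921 0.    ]
jar_spent 0.8 [411. 337.] [0.4643 0.2982 0.    ]
mat_use 0.74 [410. 330.] [0.4545 0.2823 0.    ]
mat_out 0.92 [348. 279.] [0.4805 0.1026 0.    ]
```

View pics/top0.png

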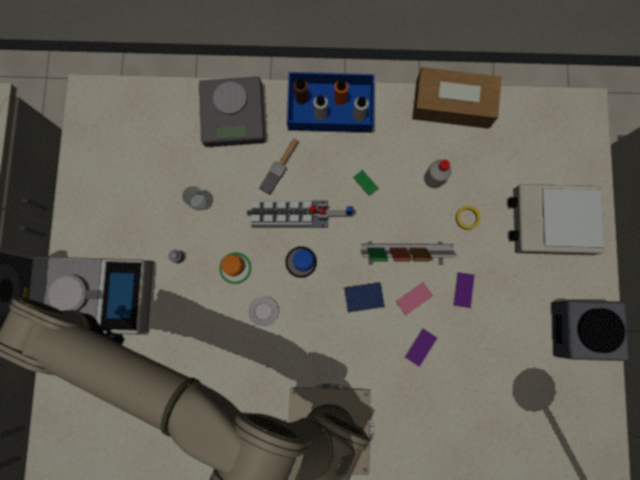

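View pics/scene0.png

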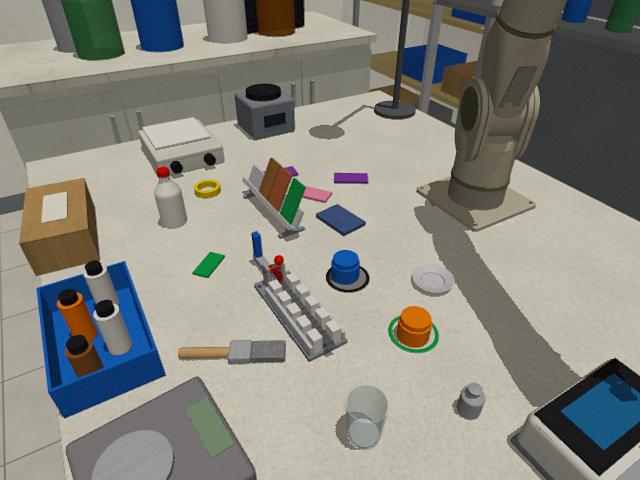

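Things that could be taken for coupons, by top-view pixel:
- On the stand: green (376,255), brown (401,254), and brown or terracotta (421,254).
- Lying loose: small green (366,182), pink (414,298), purple (464,290) and (421,347).

By the description, only the three on the stand are meant. I'll check them in a close crop while moving towards the rack.

```bash
python3 - <<'E'
import cv2,numpy as np
a=cv2.imread('pics/scene0.png')[145:245,225:360]; b=cv2.imread('pics/top0.png')[225:275,345:470]
a=cv2.resize(a,(540,400),interpolation=3); b=cv2.resize(b,(540,216),interpolation=3)
cv2.imwrite('pics/crop0.png',np.vstack([a,b])[:600])
E
```

```text
(no output)
```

View pics/crop0.png

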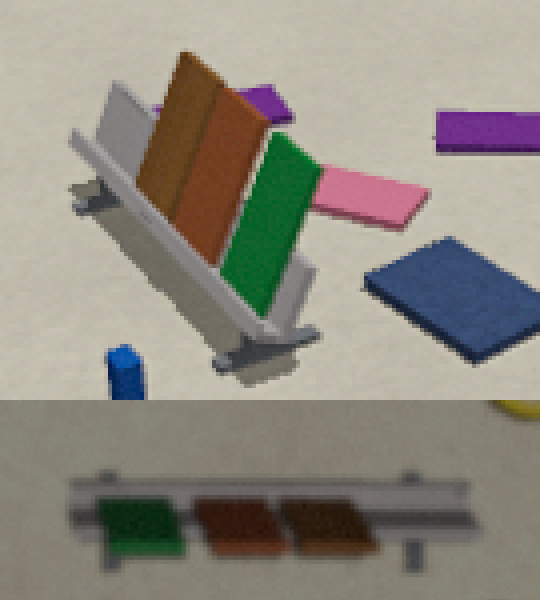

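{"api": "jog_arm", "payload": {
  "translation": [
    [20, -35, 10],
    [45, -70, 20],
    [70, -105, 30],
    [95, -140, 40],
    [120, -175, 50],
    [145, -210, 60],
    [170, -245, 70],
    [195, -280, 80],
    [220, -315, 90],
    [245, -350, 100],
    [270, -385, 110],
    [280, -420, 110]
  ],
  "turn": [-5, -10, -16, -22, -28, -34, -40, -46, -52, -58, -64, -64]
}}

```text
clock: 2.4
position: [0.544, 0.1594, 0.3409]
ee_rot: [0.707, 0.707, 0.001, 0.0]
ft_force: [1.3, 0.9, -0.1]
grip_width: 0.999
```

{"api": "jog_arm", "payload": {
  "translation": [
    [0, -20, 0],
    [0, -40, 0],
    [0, -60, 0],
    [0, -60, 0],
    [0, -60, 0]
  ],
  "turn": [0, 0, 0, 0, 0],
  "grip": 0
}}

```text
clock: 2.82
position: [0.5442, 0.0984, 0.3411]
ee_rot: [0.708, 0.707, 0.001, 0.0]
ft_force: [-0.4, 0.9, -0.7]
grip_width: 0.299
```

```bash
cat > look.py <<'E'
from h import *
import sys
p=shot('wrist',sys.argv[1]); o=manip.get_obs()
print(np.round(o['clock'],2),np.round(o['position'],4),np.round(o['ee_rot'],3),np.round(o['ft_force'],1),round(float(o['grip_width']),3))
print(np.round(p['pose'],3).tolist())
for a in sys.argv[2:]:
    l,z=a.split(':'); find(p,l,float(z),4)
E
python3 look.py w1.png rack:0 bar_handle:.07 pawl_knob:.087 slot1:.01 jar_fresh:0 jar_spent:0
```

```text
2.87 [0.544  0.0997 0.341 ] [0.707 0.707 0.001 0.   ] [ 0.   0.6 -0.2] 0.206
[[1.0, -0.001, 0.001, 0.545], [-0.001, -0.955, -0.296, 0.174], [0.002, 0.296, -0.955, 0.483], [0.0, 0.0, 0.0, 1.0]]
rack 0.94 [385. 136.] [0.6241 0.1553 0.    ]
bar_handle 0.9 [387. 312.] [ 0.6245 -0.0391  0.07  ]
pawl_knob 0.83 [393. 232.] [0.6226 0.0619 0.087 ]
slot1 0.92 [386. 182.] [0.6264 0.1028 0.01  ]
jar_fresh 0.9 [265. 194.] [0.4791 0.0868 0.    ]
jar_spent 0.83 [240.   5.] [0.4599 0.2933 0.    ]
jar_spent 0.29 [386. 313.] [ 0.6363 -0.0769  0.    ]
```

View pics/w1.png

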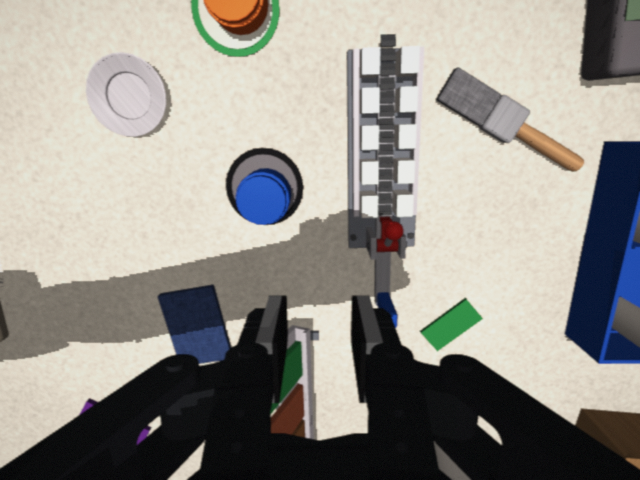

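The crop shows three coupons on the stand: green, terracotta and brown. In the wrist picture the rack runs along world y, with the knob at (393,232) and the handle at (387,312). The small loose green piece is at (452,324). Next I flip the pawl.

{"api": "jog_arm", "payload": {
  "translation": [
    [30, 6, -30],
    [60, 12, -60],
    [80, 17, -90],
    [80, 17, -130],
    [80, 17, -170],
    [80, 17, -210],
    [80, 17, -240],
    [80, 17, -266],
    [80, 17, -266],
    [80, 17, -266]
  ],
  "turn": [0, 0, 0, 0, 0, 0, 0, 0, 0, 0]
}}

```text
clock: 4.0
position: [0.6233, 0.1174, 0.0741]
ee_rot: [0.706, 0.708, -0.0, -0.0]
ft_force: [0.1, 0.7, 1.1]
grip_width: -0.001
```

{"api": "jog_arm", "payload": {
  "translation": [
    [0, -10, 0],
    [0, -22, 0],
    [0, -34, 0],
    [0, -46, 0],
    [0, -58, 0],
    [0, -70, 0],
    [0, -82, 0],
    [0, -82, 0]
  ],
  "turn": [0, 0, 0, 0, 0, 0, 0, 0]
}}

```text
clock: 4.67
position: [0.6232, 0.031, 0.0742]
ee_rot: [0.708, 0.707, -0.001, 0.0]
ft_force: [-0.5, -0.8, -0.9]
grip_width: 0.003
```

{"api": "jog_arm", "payload": {
  "translation": [
    [0, 10, 10],
    [0, 10, 50],
    [0, 10, 90],
    [0, -10, 130],
    [0, -35, 160],
    [0, -35, 160],
    [0, -35, 160]
  ],
  "turn": [0, 0, 0, 0, 0, 0, 0],
  "grip": 60
}}

```text
clock: 5.25
position: [0.6243, -0.0046, 0.2374]
ee_rot: [0.708, 0.706, 0.001, 0.002]
ft_force: [-0.3, 0.8, -0.9]
grip_width: 0.699
```

```bash
python3 look.py w2.png bar_handle:.07 pawl_knob:.086 rack:0
```

```text
5.3 [ 0.6235 -0.003   0.2351] [ 0.708  0.707 -0.     0.001] [-0.5  0.7 -1.5] 0.702
[[1.0, -0.004, 0.003, 0.625], [-0.003, -0.955, -0.298, 0.071], [0.004, 0.298, -0.955, 0.379], [0.0, 0.0, 0.0, 1.0]]
bar_handle 0.2 [157. 100.] [0.5065 0.0847 0.07  ]
bar_handle 0.18 [315.  86.] [0.623  0.0945 0.07  ]
pawl_knob 0.85 [317. 212.] [0.6245 0.0036 0.086 ]
rack 0.84 [311.  17.] [0.6198 0.1546 0.    ]
```

View pics/w2.png

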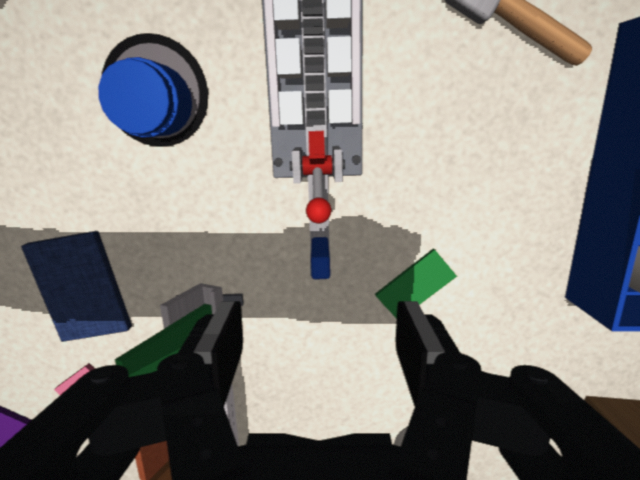

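The pawl is flipped: the knob is at (317,212), world y about 0.004, and the handle top is at (320,258). Next I grip the handle and draw the bar out.

{"api": "jog_arm", "payload": {
  "translation": [
    [0, -20, -20],
    [0, -41, -60],
    [0, -41, -100],
    [0, -41, -140],
    [0, -41, -165],
    [0, -41, -184],
    [0, -41, -184],
    [0, -41, -184]
  ],
  "turn": [0, 0, 0, 0, 0, 0, 0, 0]
}}

```text
clock: 6.12
position: [0.6216, -0.0423, 0.0476]
ee_rot: [0.706, 0.708, -0.003, -0.002]
ft_force: [0.5, 1.1, 0.0]
grip_width: 0.706
```

{"api": "jog_arm", "payload": {
  "translation": [
    [0, 0, 0],
    [0, 0, 0],
    [0, 0, 0],
    [0, 0, 0],
    [0, 0, 0],
    [0, 0, 0],
    [0, 0, 0]
  ],
  "turn": [0, 0, 0, 0, 0, 0, 0],
  "grip": 0,
  "grip_force": 60
}}

```text
clock: 6.7
position: [0.6256, -0.0419, 0.0496]
ee_rot: [0.706, 0.708, 0.0, 0.002]
ft_force: [17.2, -0.7, -6.6]
grip_width: 0.179
```

{"api": "jog_arm", "payload": {
  "translation": [
    [0, -10, 0],
    [0, -25, 0],
    [0, -40, 0],
    [0, -55, 0],
    [0, -70, 0],
    [0, -85, 0],
    [0, -100, 0],
    [0, -115, 0],
    [0, -130, 0],
    [0, -140, 0],
    [0, -146, 0],
    [0, -146, 0]
  ],
  "turn": [0, 0, 0, 0, 0, 0, 0, 0, 0, 0, 0, 0]
}}

```text
clock: 7.7
position: [0.6297, -0.1865, 0.0499]
ee_rot: [0.705, 0.709, 0.003, 0.004]
ft_force: [23.6, -1.3, -18.4]
grip_width: 0.175
```

{"api": "jog_arm", "payload": {
  "translation": [
    [0, 0, 0],
    [0, 0, 0],
    [0, 0, 0],
    [0, 0, 0],
    [0, 0, 40],
    [0, 0, 80],
    [0, 0, 120],
    [0, 20, 160],
    [0, 60, 200],
    [0, 60, 230],
    [0, 60, 230]
  ],
  "turn": [0, 0, 0, 0, 0, 0, 0, 0, 0, 0, 0],
  "grip": 60
}}

```text
clock: 8.62
position: [0.6321, -0.1235, 0.288]
ee_rot: [0.703, 0.711, 0.007, 0.007]
ft_force: [1.4, -0.6, 0.8]
grip_width: 0.701
```

```bash
python3 look.py w3.png bar_handle:.07 pawl_knob:.086 rack:0 slot1:.01 coupon1:.08
```

```text
8.67 [ 0.6314 -0.1251  0.2852] [0.704 0.71  0.006 0.007] [ 0.3 -1.  -0. ] 0.702
[[1.0, 0.004, 0.022, 0.629], [0.011, -0.955, -0.297, -0.048], [0.02, 0.297, -0.955, 0.43], [0.0, 0.0, 0.0, 1.0]]
bar_handle 0.66 [311. 266.] [ 0.6305 -0.1851  0.07  ]
pawl_knob 0.65 [304.  52.] [0.6241 0.0028 0.086 ]
rack 0.52 [405. 335.] [ 0.7473 -0.3031  0.    ]
coupon1 0.86 [ 97. 288.] [ 0.4258 -0.2041  0.08  ]
coupon1 0.76 [399. 163.] [ 0.7073 -0.0837  0.08  ]
coupon1 0.71 [178. 326.] [ 0.4984 -0.2445  0.08  ]
coupon1 0.71 [174. 271.] [ 0.501 -0.186  0.08 ]
```

View pics/w3.png

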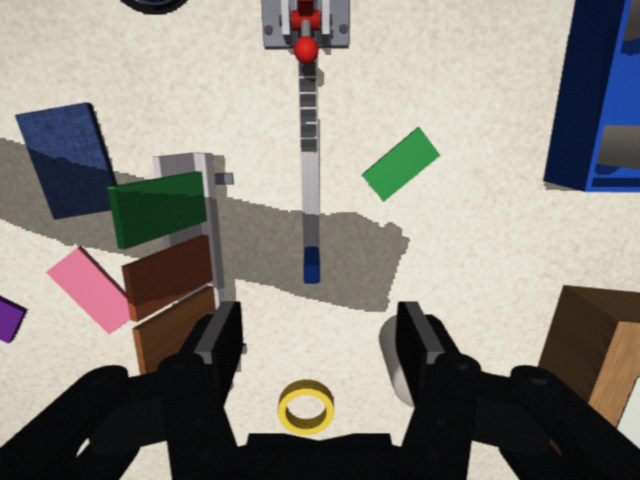

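The bar is out, with the handle at (311,266), y about -0.186, and no load on the tool. The stand holds green (160,208), terracotta (168,277) and brown (178,330). Next I look from above the stand.

{"api": "jog_arm", "payload": {
  "translation": [
    [-30, 0, 20],
    [-65, 0, 40],
    [-100, 0, 50],
    [-130, -5, 50],
    [-130, -5, 50],
    [-130, -5, 50]
  ],
  "turn": [0, 0, 0, 0, 0, 0]
}}

```text
clock: 9.42
position: [0.4976, -0.133, 0.3282]
ee_rot: [0.706, 0.708, 0.003, 0.003]
ft_force: [0.3, -0.9, 0.6]
grip_width: 0.704
```

```bash
python3 look.py w4.png stand:0 coupon1:.082; python3 - <<'E'
from h import *
p=shot('wrist'); np.save('/tmp/p.npy',p,allow_pickle=True)
for r in manip.outline_of(p,'coupon1')[:7]:
    m=r['mask'].astype(np.uint8); c,_=cv2.findContours(m,0,2); c=max(c,key=cv2.contourArea)
    q=cv2.boxPoints(cv2.minAreaRect(c)); e=cv2.approxPolyDP(c,6,True)[:,0]
    col=p['frame'][r['mask']].mean(0)
    print(round(r['confidence'],2),col.round(),e.tolist())
E
```

```text
9.47 [ 0.4986 -0.1323  0.3279] [0.706 0.709 0.002 0.003] [ 0.9  0.8 -1.1] 0.705
[[1.0, 0.001, 0.008, 0.497], [0.004, -0.955, -0.297, -0.057], [0.007, 0.297, -0.955, 0.47], [0.0, 0.0, 0.0, 1.0]]
stand 0.66 [332. 254.] [ 0.5174 -0.2199  0.    ]
coupon1 0.87 [319. 300.] [ 0.5006 -0.2448  0.082 ]
coupon1 0.82 [317. 249.] [ 0.4985 -0.1863  0.082 ]
coupon1 0.75 [321. 194.] [ 0.5026 -0.1278  0.082 ]
coupon1 0.69 [252. 369.] [ 0.4237 -0.3315  0.082 ]
0.97 [109.  53. 139.] [[241, 355], [231, 385], [283, 390], [287, 357]]
0.96 [67. 44. 28.] [[336, 266], [293, 298], [294, 344], [337, 305]]
0.89 [34. 86. 45.] [[337, 161], [286, 171], [290, 225], [337, 204]]
0.86 [175.  99. 120.] [[179, 253], [220, 300], [243, 303], [260, 290], [211, 230]]
0.57 [107.  47. 137.] [[82, 251], [68, 282], [138, 318], [155, 289]]
0.56 [67. 37. 26.] [[337, 218], [289, 242], [293, 292], [338, 259]]
```

View pics/w4.png

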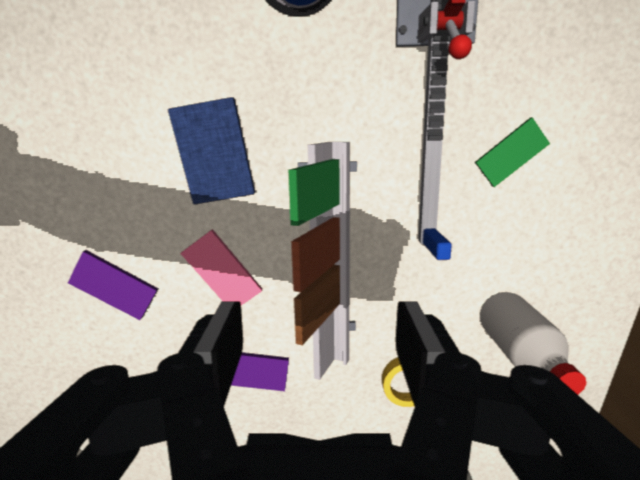

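```bash
python3 - <<'E'
from h import *
p=np.load('/tmp/p.npy',allow_pickle=True).item()
for n,t,b in (('g',[(286,171),(290,225)],[(337,161),(337,204)]),('t',[(289,242),(293,292)],[(337,218),(338,259)]),('b',[(293,298),(294,344)],[(336,266),(337,305)])):
    print(n,[toworld(p,q,.126).round(4)[:2].tolist() for q in t],[toworld(p,q,.041).round(4)[:2].tolist() for q in b])
# stand ends
for q in [(349,142),(346,362)]: print(toworld(p,q,.041).round(4))
# model check, yaw candidates
T=lambda x,y:print([proj(p,[x,y+dy,z]).round() .tolist() for dx,z in ((0,0.126),) for dy in (-.025,.025)])
T(.467,-.128)
E
```

```text
g [[0.4726, -0.0994], [0.4753, -0.1477]] [[0.521, -0.0993], [0.5219, -0.1462]]
t [[0.4741, -0.1638], [0.4771, -0.2136]] [[0.5222, -0.1621], [0.5243, -0.2109]]
b [[0.477, -0.2199], [0.4773, -0.2701]] [[0.5222, -0.2196], [0.5243, -0.2696]]
[ 0.5333 -0.0795  0.041 ]
[ 0.5372 -0.3489  0.041 ]
[[281.0, 231.0], [280.0, 175.0]]
```

Green is centred at y -0.1235. Its top back edge is at x 0.474 and its foot at x about 0.520, which fits a 25° lean. I straddle it, push it upright and grip.

{"api": "jog_arm", "payload": {
  "translation": [
    [-7, 4, -40],
    [-14, 9, -80],
    [-14, 9, -120],
    [-14, 9, -155],
    [-14, 9, -185],
    [-14, 9, -210],
    [-14, 9, -230],
    [-14, 9, -230],
    [-14, 9, -230]
  ],
  "turn": [1, 1.5, 1.5, 1.5, 1.5, 1.5, 1.5, 1.5, 1.5],
  "grip": 50
}}

```text
clock: 10.42
position: [0.4851, -0.1231, 0.0968]
ee_rot: [0.696, 0.718, 0.0, 0.002]
ft_force: [0.6, 0.0, 0.1]
grip_width: 0.583
```

{"api": "jog_arm", "payload": {
  "translation": [
    [0, 0, 0],
    [0, 0, 0],
    [0, 0, 0],
    [0, 0, 0]
  ],
  "turn": [0, 0, 0, 0],
  "grip": 27,
  "grip_force": 25
}}

```text
clock: 10.75
position: [0.4858, -0.1231, 0.0978]
ee_rot: [0.696, 0.718, 0.001, 0.003]
ft_force: [0.2, -1.2, -0.3]
grip_width: 0.319
```

{"api": "jog_arm", "payload": {
  "translation": [
    [5, 0, 0],
    [10, 0, 0],
    [15, 0, 0],
    [20, 0, 0],
    [25, 0, 0],
    [30, 0, 0],
    [34, 0, 0],
    [34, 0, 0]
  ],
  "turn": [0, 0, 0, 0, 0, 0, 0, 0],
  "grip": 20
}}

```text
clock: 11.42
position: [0.5205, -0.123, 0.0977]
ee_rot: [0.696, 0.718, 0.001, 0.003]
ft_force: [-0.5, -0.6, 0.3]
grip_width: 0.233
```

{"api": "jog_arm", "payload": {
  "translation": [
    [0, 0, 0],
    [0, 0, 0],
    [0, 0, 0],
    [0, 0, 0],
    [0, 0, 0],
    [0, 0, 0]
  ],
  "turn": [0, 0, 0, 0, 0, 0],
  "grip": 0,
  "grip_force": 30
}}

```text
clock: 11.92
position: [0.5194, -0.1232, 0.0976]
ee_rot: [0.696, 0.718, 0.0, 0.002]
ft_force: [-5.5, 0.3, 4.7]
grip_width: 0.091
```

```bash
python3 - <<'E'
from h import *
p=shot('wrist','w5.png'); q=shot('scene')
a=cv2.cvtColor(np.vstack([cv2.resize(p['frame'][150:],(480,248)),cv2.resize(q['frame'][130:250,200:360],(480,352),interpolation=3)]),cv2.COLOR_RGB2BGR); cv2.imwrite('pics/c5.png',a)
E
```

```text
(no output)
```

View pics/c5.png

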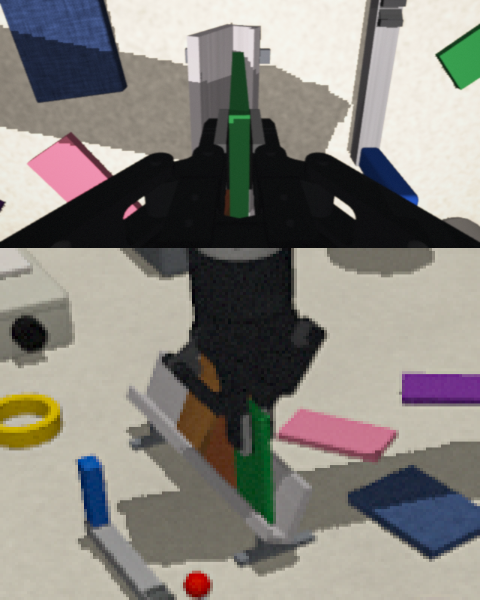

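Green is gripped upright (opening 7.8 mm). I lift it, carry it over the rack and measure the slots.

{"api": "jog_arm", "payload": {
  "translation": [
    [0, 0, 30],
    [0, 0, 65],
    [0, 0, 100],
    [15, 25, 130],
    [30, 55, 140],
    [45, 90, 140],
    [60, 125, 140],
    [75, 160, 140],
    [90, 195, 140],
    [100, 225, 140],
    [100, 243, 140],
    [100, 243, 140]
  ],
  "turn": [0, 0, 0, 0, 0, 0, 0, 0, 0, 0, 0, 0]
}}

```text
clock: 13.02
position: [0.6191, 0.126, 0.2365]
ee_rot: [0.693, 0.721, 0.0, 0.001]
ft_force: [1.6, 1.0, -0.7]
grip_width: 0.088
```

```bash
python3 look.py w6.png rack:0 slot1:.01
```

```text
13.07 [0.6192 0.1228 0.2368] [0.694 0.72  0.    0.002] [ 0.2 -0.7 -1. ] 0.089
[[0.999, 0.037, 0.013, 0.617], [0.039, -0.954, -0.297, 0.202], [0.002, 0.298, -0.955, 0.378], [0.0, 0.0, 0.0, 1.0]]
rack 0.76 [321. 170.] [0.6212 0.156  0.    ]
rack 0.6 [102. 378.] [ 0.3832 -0.0867  0.    ]
slot1 0.66 [319. 226.] [0.6216 0.1025 0.01  ]
```

View pics/w6.png

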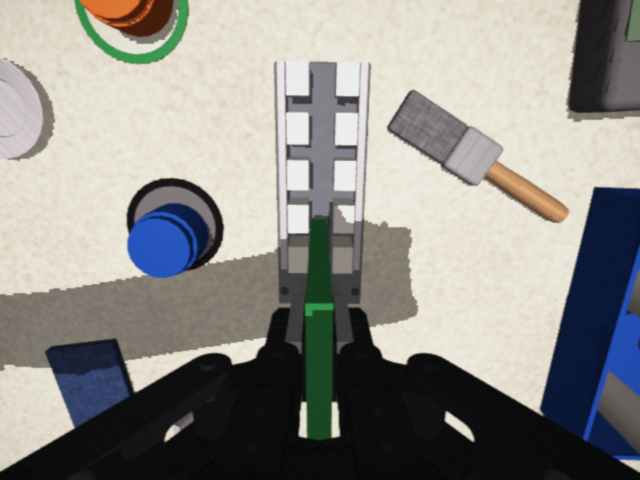

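```bash
python3 - <<'E'
from h import *
p=shot('wrist'); np.save('/tmp/p6.npy',p,allow_pickle=True)
im=p['frame'].astype(int); mn=im.min(2); print(mn[128,270:375].tolist()); print(mn[60:250,298].tolist())
E
```

```text
[214, 214, 213, 201, 167, 137, 151, 203, 226, 228, 228, 228, 228, 218, 178, 186, 226, 236, 237, 237, 237, 237, 237, 237, 237, 237, 237, 237, 237, 237, 237, 237, 237, 237, 237, 238, 230, 183, 108, 68, 76, 108, 126, 131, 131, 130, 129, 130, 132, 131, 131, 130, 131, 129, 130, 127, 129, 129, 128, 129, 129, 126, 112, 120, 182, 227, 236, 237, 236, 237, 237, 237, 237, 237, 236, 237, 237, 237, 237, 237, 237, 237, 236, 237, 236, 230, 198, 202, 222, 227, 227, 227, 226, 218, 180, 129, 126, 180, 210, 216, 217, 219, 219, 219, 215]
[234, 235, 235, 235, 235, 235, 235, 236, 236, 236, 235, 235, 236, 236, 236, 236, 235, 236, 236, 236, 236, 236, 236, 236, 228, 175, 97, 70, 66, 62, 63, 61, 62, 65, 81, 119, 132, 131, 132, 131, 133, 142, 183, 229, 236, 236, 236, 236, 237, 237, 237, 237, 237, 237, 237, 236, 237, 237, 237, 237, 237, 237, 237, 237, 238, 237, 237, 237, 237, 237, 237, 237, 237, 237, 224, 135, 68, 64, 82, 120, 130, 133, 130, 131, 132, 130, 129, 127, 117, 105, 138, 206, 233, 237, 237, 237, 237, 237, 237, 238, 238, 237, 238, 237, 237, 237, 237, 237, 237, 236, 237, 238, 237, 237, 237, 237, 236, 237, 237, 237, 226, 162, 129, 128, 131, 130, 131, 130, 127, 120, 107, 103, 104, 104, 103, 124, 187, 230, 236, 236, 236, 236, 236, 236, 236, 236, 236, 236, 236, 236, 236, 236, 236, 236, 236, 236, 237, 236, 236, 236, 236, 236, 235, 231, 196, 145, 129, 127, 115, 105, 103, 103, 101, 92, 87, 87, 86, 90, 103, 122, 129, 129, 129, 132, 130, 129, 130, 129, 127, 129]
```

```bash
python3 - <<'E'
from h import *
p=np.load('/tmp/p6.npy',allow_pickle=True).item()
im=p['frame'].astype(int).min(2)
for r in [85,101.8,134.5,150.5,180.5,195.5,224]: print(r,toworld(p,(298,r),.045)[:2].round(4))
for r in (75,128,170,215):
    row=im[r]; k=np.where((row[270:316]<200))[0]
    L=[c for c in range(278,300) if row[c]<200]; 
    li=max([c for c in range(300,325) if row[c]>215 and row[c+1]<=232 and row[c+2]<200] or [0]); ri=min([c for c in range(320,345) if row[c]<200 and row[c+1]>180 and row[c+2]>220] or [0])
    mid=(li+1.5+ri+.5)/2; print(r,li,ri,toworld(p,(mid,r),.045)[:2].round(4), toworld(p,(li+1.5,r),.045)[:1].round(4),toworld(p,(ri+.5,r),.045)[:1].round(4))
E
```

```text
85 [0.6011 0.2194]
101.8 [0.6012 0.2069]
134.5 [0.6016 0.1816]
150.5 [0.6018 0.1688]
180.5 [0.6022 0.1439]
195.5 [0.6024 0.1311]
224 [0.6028 0.1058]
75 306 334 [0.619  0.2273] [0.6084] [0.6296]
128 306 333 [0.6199 0.1873] [0.6093] [0.6305]
170 306 333 [0.621  0.1534] [0.6101] [0.6319]
215 306 342 [0.6262 0.1146] [0.6109] [0.6414]
```

Block edges give slot centres on the 38 mm pitch:
- Slot 4: (0.619, 0.214)
- Slot 3: (0.620, 0.176)
- Slot 2: (0.621, 0.138)

The rack's yaw is about 1.5°. Next I turn and go over slot 4.

{"api": "jog_arm", "payload": {
  "translation": [
    [0, 8, 0],
    [0, 16, 0],
    [0, 24, 0],
    [0, 32, 0],
    [0, 40, 0],
    [0, 48, 0],
    [0, 56, 0],
    [0, 64, 0],
    [0, 72, 0],
    [0, 80, 0],
    [0, 88, 0],
    [0, 91, 0]
  ],
  "turn": [7, 14, 21, 28, 35, 42, 49, 56, 63, 70, 77, 84]
}}

```text
clock: 14.22
position: [0.6196, 0.2089, 0.2379]
ee_rot: [0.035, 0.999, 0.002, 0.002]
ft_force: [1.2, 0.4, 0.2]
grip_width: 0.09
```

{"api": "jog_arm", "payload": {
  "translation": [
    [0, 0, -10],
    [0, 0, -40],
    [0, 0, -75],
    [0, 0, -105],
    [0, 0, -112],
    [0, 0, -112],
    [0, 0, -112]
  ],
  "turn": [5, 6, 6, 6, 6, 6, 6]
}}

```text
clock: 14.8
position: [0.6204, 0.2083, 0.1274]
ee_rot: [-0.017, 1.0, 0.002, 0.003]
ft_force: [-0.2, 0.7, 0.2]
grip_width: 0.093
```

```bash
cat > st.py <<'E'
from h import *
o=manip.get_obs(); q=o['ee_rot']; print(np.round(o['clock'],2),np.round(o['position'],4),'jaw',round(np.degrees(2*np.arctan2(q[1],q[0]))-90,1),np.round(q[2:],3),np.round(o['ft_force'],1),round(float(o['grip_width'])*85.4,1))
E
python3 st.py
```

```text
14.8 [0.6204 0.2083 0.1274] jaw 91.9 [0.002 0.003] [-0.2  0.7  0.2] 7.9
```

{"api": "jog_arm", "payload": {
  "translation": [
    [0, 3, 0],
    [-1, 5, 0],
    [-1, 5, -10],
    [-1, 5, -18],
    [-1, 5, -18],
    [-1, 5, -18]
  ],
  "turn": [0, 0, 0, 0, 0, 0]
}}

```text
clock: 15.3
position: [0.6189, 0.213, 0.1085]
ee_rot: [-0.017, 1.0, 0.002, 0.002]
ft_force: [0.9, 0.4, 0.2]
grip_width: 0.091
```

```bash
python3 st.py; python3 look.py w7.png
```

```text
15.3 [0.6189 0.213  0.1085] jaw 91.9 [0.002 0.002] [0.9 0.4 0.2] 7.7
15.35 [0.6192 0.2131 0.109 ] [-0.017  1.     0.002  0.002] [ 0.2 -0.  -0.6] 0.088
[[-0.034, 0.954, 0.298, 0.544], [0.999, 0.032, 0.012, 0.21], [0.002, 0.299, -0.954, 0.25], [0.0, 0.0, 0.0, 1.0]]
```

View pics/w7.png

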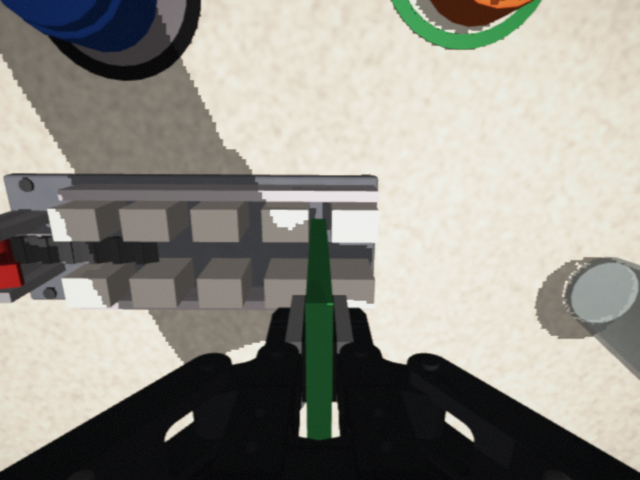

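The coupon's foot at (318,222) sits in the gap between the blocks (columns 308 to 331). Next I lower it.

{"api": "jog_arm", "payload": {
  "translation": [
    [0, 0, -6],
    [0, 0, -12],
    [0, 0, -18],
    [0, 0, -24],
    [0, 0, -30],
    [0, 0, -34],
    [0, 0, -37],
    [0, 0, -39],
    [0, 0, -39]
  ],
  "turn": [0, 0, 0, 0, 0, 0, 0, 0, 0]
}}

```text
clock: 16.1
position: [0.6193, 0.2131, 0.0698]
ee_rot: [-0.017, 1.0, 0.002, 0.002]
ft_force: [0.2, -0.6, -0.0]
grip_width: 0.09
```

```bash
python3 st.py
```

```text
16.1 [0.6193 0.2131 0.0698] jaw 91.9 [0.002 0.002] [ 0.2 -0.6 -0. ] 7.7
```

{"api": "jog_arm", "payload": {
  "translation": [
    [0, 0, -1],
    [0, 0, -2],
    [0, 0, -3],
    [0, 0, -3]
  ],
  "turn": [0, 0, 0, 0]
}}

```text
clock: 16.43
position: [0.6201, 0.2131, 0.0692]
ee_rot: [-0.017, 1.0, 0.002, 0.003]
ft_force: [-5.3, -2.4, 15.1]
grip_width: 0.09
```

{"api": "jog_arm", "payload": {
  "translation": [
    [0, 0, 0],
    [0, 0, 0],
    [0, 0, 0],
    [0, 0, 0],
    [0, 0, 30],
    [0, 0, 65],
    [0, 0, 100],
    [0, 0, 140],
    [0, -40, 160],
    [0, -80, 180],
    [0, -120, 190],
    [0, -150, 190]
  ],
  "turn": [0, 0, 0, 0, 0, 0, 0, 0, -7, -14, -21, -28],
  "grip": 20
}}

```text
clock: 17.43
position: [0.6208, 0.0607, 0.2621]
ee_rot: [0.229, 0.973, 0.002, 0.006]
ft_force: [1.0, -0.0, -0.0]
grip_width: 0.235
```

{"api": "jog_arm", "payload": {
  "translation": [
    [-20, -40, 0],
    [-40, -80, 0],
    [-60, -120, 0],
    [-80, -155, 0],
    [-100, -180, 0],
    [-115, -200, 0],
    [-125, -215, 0],
    [-130, -225, 0],
    [-130, -230, 0],
    [-130, -230, 0]
  ],
  "turn": [-7, -14, -21, -28, -35, -42, -49, -56, -61, -61],
  "grip": 50
}}

```text
clock: 18.27
position: [0.4903, -0.1707, 0.2622]
ee_rot: [0.694, 0.72, -0.001, 0.006]
ft_force: [-0.4, 0.9, 0.2]
grip_width: 0.583
```

```bash
python3 st.py; python3 - <<'E'
from h import *
p=shot('wrist','w8.png');q=shot('scene','s8.png')
for r in manip.outline_of(p,'coupon1')[:7]:
    m=r['mask'].astype(np.uint8); c,_=cv2.findContours(m,0,2); c=max(c,key=cv2.contourArea)
    e=cv2.approxPolyDP(c,6,True)[:,0]; col=p['frame'][r['mask']].mean(0)
    print(round(r['confidence'],2),col.round(),e.tolist(),[toworld(p,a,.126).round(3)[:2].tolist() for a in e],[toworld(p,a,.041).round(3)[:2].tolist() for a in e])
a=cv2.cvtColor(np.vstack([cv2.resize(p['frame'],(480,300)),cv2.resize(q['frame'][200:380,220:450],(480,300),interpolation=3)]),cv2.COLOR_RGB2BGR); cv2.imwrite('pics/c8.png',a)
E
```

```text
18.27 [ 0.4903 -0.1707  0.2622] jaw 2.2 [-0.001  0.006] [-0.4  0.9  0.2] 49.8
0.93 [77. 41. 29.] [[351, 194], [295, 216], [296, 279], [349, 245]] [[0.514, -0.146], [0.474, -0.164], [0.476, -0.213], [0.515, -0.184]] [[0.522, -0.162], [0.47, -0.185], [0.473, -0.25], [0.523, -0.212]]
0.84 [111.  52. 141.] [[255, 354], [244, 392], [278, 396], [284, 360]] [[0.444, -0.281], [0.434, -0.318], [0.463, -0.321], [0.468, -0.285]] [[0.431, -0.338], [0.418, -0.387], [0.455, -0.391], [0.462, -0.344]]
0.82 [ 59. 143.  76.] [[587, 82], [514, 134], [534, 165], [605, 115]] [[0.664, -0.066], [0.622, -0.101], [0.64, -0.121], [0.681, -0.086]] [[0.718, -0.058], [0.664, -0.103], [0.687, -0.129], [0.741, -0.084]]
0.78 [110.  50. 140.] [[45, 225], [28, 263], [112, 308], [132, 273]] [[0.293, -0.177], [0.275, -0.207], [0.333, -0.243], [0.352, -0.213]] [[0.233, -0.203], [0.21, -0.242], [0.286, -0.289], [0.31, -0.249]]
0.76 [158.  87. 105.] [[197, 206], [162, 233], [221, 302], [256, 277]] [[0.404, -0.159], [0.377, -0.18], [0.418, -0.235], [0.446, -0.213]] [[0.378, -0.179], [0.343, -0.207], [0.397, -0.278], [0.433, -0.249]]
0.71 [61. 40. 26.] [[348, 252], [295, 289], [297, 345], [347, 298]] [[0.514, -0.19], [0.475, -0.222], [0.478, -0.271], [0.516, -0.228]] [[0.523, -0.22], [0.472, -0.261], [0.475, -0.325], [0.525, -0.269]]
```

View pics/c8.png

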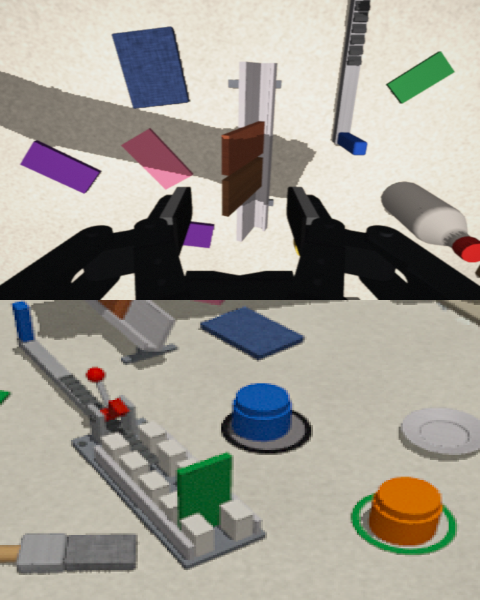

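Green is seated in slot 4 (contact at 15 N). Next is the terracotta, centred at y -0.188.

{"api": "jog_arm", "payload": {
  "translation": [
    [-4, -10, 0],
    [-4, -17, -30],
    [-4, -17, -65],
    [-4, -17, -100],
    [-4, -17, -130],
    [-4, -17, -150],
    [-4, -17, -164],
    [-4, -17, -164],
    [-4, -17, -164]
  ],
  "turn": [0, 0, 0, 0, 0, 0, 0, 0, 0]
}}

```text
clock: 19.17
position: [0.4866, -0.1858, 0.0978]
ee_rot: [0.689, 0.724, -0.002, 0.005]
ft_force: [0.4, -0.1, 1.1]
grip_width: 0.585
```

{"api": "jog_arm", "payload": {
  "translation": [
    [0, 0, 0],
    [0, 0, 0],
    [0, 0, 0],
    [0, 0, 0]
  ],
  "turn": [0, 0, 0, 0],
  "grip": 27,
  "grip_force": 25
}}

```text
clock: 19.5
position: [0.4871, -0.1859, 0.0986]
ee_rot: [0.689, 0.724, -0.001, 0.006]
ft_force: [-0.3, -0.6, -0.3]
grip_width: 0.314
```

{"api": "jog_arm", "payload": {
  "translation": [
    [5, 0, 0],
    [10, 0, 0],
    [15, 0, 0],
    [20, 0, 0],
    [25, 0, 0],
    [30, 0, 0],
    [35, 0, 0],
    [35, 0, 0]
  ],
  "turn": [0, 0, 0, 0, 0, 0, 0, 0],
  "grip": 20
}}

```text
clock: 20.17
position: [0.5231, -0.1857, 0.0985]
ee_rot: [0.689, 0.725, -0.001, 0.006]
ft_force: [0.4, 0.0, -0.6]
grip_width: 0.234
```

{"api": "jog_arm", "payload": {
  "translation": [
    [0, 0, 0],
    [0, 0, 0],
    [0, 0, 0],
    [0, 0, 0],
    [0, 0, 0],
    [0, 0, 0]
  ],
  "turn": [0, 0, 0, 0, 0, 0],
  "grip": 0,
  "grip_force": 30
}}

```text
clock: 20.67
position: [0.5213, -0.1861, 0.0985]
ee_rot: [0.689, 0.724, -0.002, 0.004]
ft_force: [-6.9, 0.9, 7.0]
grip_width: 0.094
```

{"api": "jog_arm", "payload": {
  "translation": [
    [0, 0, 30],
    [0, 0, 65],
    [0, 0, 100],
    [15, 30, 130],
    [30, 65, 140],
    [45, 100, 140],
    [60, 135, 140],
    [75, 170, 140],
    [85, 205, 140],
    [95, 240, 140],
    [100, 265, 140],
    [100, 265, 140]
  ],
  "turn": [0, 0, 0, 0, 0, 0, 0, 7, 14, 21, 28, 35]
}}

```text
clock: 21.67
position: [0.6211, 0.0867, 0.2375]
ee_rot: [0.433, 0.901, 0.0, 0.004]
ft_force: [0.3, 0.6, -0.9]
grip_width: 0.089
```

```bash
python3 st.py
```

```text
21.67 [0.6211 0.0867 0.2375] jaw 38.7 [0.    0.004] [ 0.3  0.6 -0.9] 7.6
```

{"api": "jog_arm", "payload": {
  "translation": [
    [-1, 12, 0],
    [-1, 24, 0],
    [-1, 36, 0],
    [-1, 48, 0],
    [-1, 60, 0],
    [-1, 72, 0],
    [-1, 84, 0],
    [-1, 89, 0],
    [-1, 89, -30],
    [-1, 89, -65],
    [-1, 89, -100],
    [-1, 89, -110]
  ],
  "turn": [7, 14, 21, 28, 35, 42, 48, 53, 53, 53, 53, 53]
}}

```text
clock: 22.67
position: [0.617, 0.1747, 0.1217]
ee_rot: [-0.014, 1.0, 0.001, -0.001]
ft_force: [-0.1, -0.1, -1.7]
grip_width: 0.093
```

```bash
python3 st.py
```

```text
22.67 [0.617  0.1747 0.1217] jaw 91.7 [ 0.001 -0.001] [-0.1 -0.1 -1.7] 8.0
```

{"api": "jog_arm", "payload": {
  "translation": [
    [1, 1, 0],
    [2, 1, -5],
    [2, 1, -12],
    [2, 1, -12],
    [2, 1, -12]
  ],
  "turn": [0, 0, 0, 0, 0]
}}

```text
clock: 23.08
position: [0.6196, 0.1758, 0.1108]
ee_rot: [-0.014, 1.0, 0.001, 0.0]
ft_force: [0.8, 0.2, -0.2]
grip_width: 0.091
```

```bash
python3 st.py; python3 look.py w9.png
```

```text
23.08 [0.6196 0.1758 0.1108] jaw 91.7 [0.001 0.   ] [ 0.8  0.2 -0.2] 7.8
23.13 [0.6197 0.1758 0.1109] [-0.014  1.     0.001  0.   ] [ 0.2 -0.4 -0.6] 0.088
[[-0.029, 0.955, 0.295, 0.545], [1.0, 0.028, 0.009, 0.174], [0.0, 0.295, -0.955, 0.252], [0.0, 0.0, 0.0, 1.0]]
```

View pics/w9.png

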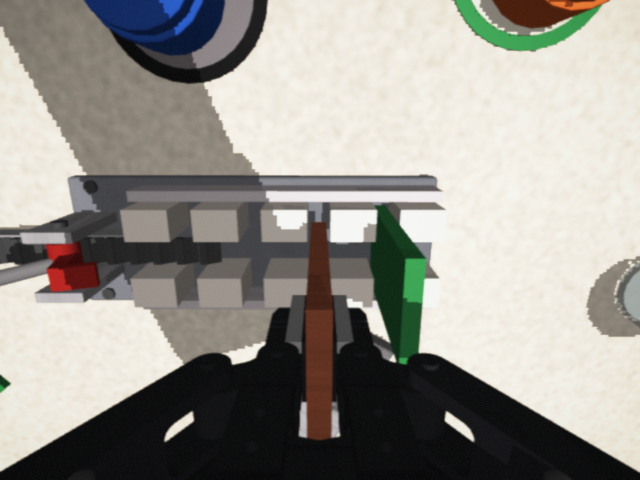

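The foot at (318,224) is centred in the gap. Lowering.

{"api": "jog_arm", "payload": {
  "translation": [
    [0, 0, -6],
    [0, 0, -12],
    [0, 0, -18],
    [0, 0, -24],
    [0, 0, -30],
    [0, 0, -35],
    [0, 0, -38],
    [0, 0, -40],
    [0, 0, -42],
    [0, 0, -43],
    [0, 0, -43]
  ],
  "turn": [0, 0, 0, 0, 0, 0, 0, 0, 0, 0, 0]
}}

```text
clock: 24.05
position: [0.62, 0.1757, 0.0702]
ee_rot: [-0.014, 1.0, 0.001, 0.001]
ft_force: [-7.9, -2.1, 16.8]
grip_width: 0.09
```

Seated, with contact at 17 N. I release, retreat and return for the brown one.

{"api": "jog_arm", "payload": {
  "translation": [
    [0, 0, 0],
    [0, 0, 0],
    [0, 0, 0],
    [0, 0, 0],
    [0, 0, 30],
    [0, 0, 65],
    [0, 0, 100],
    [0, 0, 140],
    [0, -40, 160],
    [0, -80, 180],
    [0, -120, 190],
    [0, -150, 190]
  ],
  "turn": [0, 0, 0, 0, 0, 0, 0, 0, -7, -14, -21, -28],
  "grip": 20
}}

```text
clock: 25.05
position: [0.6208, 0.0233, 0.2631]
ee_rot: [0.231, 0.973, 0.001, 0.003]
ft_force: [1.2, -0.8, -0.5]
grip_width: 0.234
```

{"api": "jog_arm", "payload": {
  "translation": [
    [-20, -40, 0],
    [-40, -80, 0],
    [-60, -120, 0],
    [-80, -155, 0],
    [-100, -180, 0],
    [-115, -200, 0],
    [-125, -215, 0],
    [-132, -225, 0],
    [-132, -240, 0],
    [-132, -240, 0]
  ],
  "turn": [-7, -14, -21, -28, -35, -42, -49, -56, -61, -61],
  "grip": 50
}}

```text
clock: 25.88
position: [0.4878, -0.2196, 0.2632]
ee_rot: [0.696, 0.718, -0.001, 0.004]
ft_force: [0.1, -0.2, -0.2]
grip_width: 0.584
```

```bash
python3 st.py; python3 - <<'E'
from h import *
p=shot('wrist','w10.png')
for r in manip.outline_of(p,'coupon1')[:7]:
    m=r['mask'].astype(np.uint8); c,_=cv2.findContours(m,0,2); c=max(c,key=cv2.contourArea)
    e=cv2.approxPolyDP(c,6,True)[:,0]; col=p['frame'][r['mask']].mean(0)
    if col[0]<90 and col[2]<45: print(round(r['confidence'],2),col.round(),e.tolist(),[toworld(p,a,.126).round(3)[:2].tolist() for a in e],[toworld(p,a,.041).round(3)[:2].tolist() for a in e])
E
```

```text
25.88 [ 0.4878 -0.2196  0.2632] jaw 1.8 [-0.001  0.004] [ 0.1 -0.2 -0.2] 49.8
0.78 [56. 36. 22.] [[355, 205], [301, 228], [303, 289], [354, 253]] [[0.515, -0.203], [0.476, -0.221], [0.478, -0.27], [0.516, -0.239]] [[0.523, -0.221], [0.473, -0.245], [0.476, -0.309], [0.525, -0.269]]
```

{"api": "jog_arm", "payload": {
  "translation": [
    [0, -15, 0],
    [0, -26, -30],
    [0, -26, -65],
    [0, -26, -100],
    [0, -26, -130],
    [0, -26, -150],
    [0, -26, -165],
    [0, -26, -165],
    [0, -26, -165]
  ],
  "turn": [0, 0, 0, 0, 0, 0, 0, 0, 0]
}}

```text
clock: 26.73
position: [0.4889, -0.2415, 0.0976]
ee_rot: [0.691, 0.723, -0.001, 0.002]
ft_force: [0.3, -0.3, 0.3]
grip_width: 0.586
```

{"api": "jog_arm", "payload": {
  "translation": [
    [0, 0, 0],
    [0, 0, 0],
    [0, 0, 0],
    [0, 0, 0]
  ],
  "turn": [0, 0, 0, 0],
  "grip": 27,
  "grip_force": 25
}}

```text
clock: 27.07
position: [0.4893, -0.2415, 0.0984]
ee_rot: [0.691, 0.723, -0.0, 0.003]
ft_force: [-0.3, 0.3, -0.6]
grip_width: 0.317
```

{"api": "jog_arm", "payload": {
  "translation": [
    [5, 0, 0],
    [10, 0, 0],
    [15, 0, 0],
    [20, 0, 0],
    [25, 0, 0],
    [30, 0, 0],
    [34, 0, 0],
    [34, 0, 0]
  ],
  "turn": [0, 0, 0, 0, 0, 0, 0, 0],
  "grip": 20
}}

```text
clock: 27.73
position: [0.5242, -0.2413, 0.0983]
ee_rot: [0.691, 0.723, -0.0, 0.003]
ft_force: [0.3, 0.9, 0.4]
grip_width: 0.235
```

{"api": "jog_arm", "payload": {
  "translation": [
    [0, 0, 0],
    [0, 0, 0],
    [0, 0, 0],
    [0, 0, 0],
    [0, 0, 0],
    [0, 0, 0]
  ],
  "turn": [0, 0, 0, 0, 0, 0],
  "grip": 0,
  "grip_force": 30
}}

```text
clock: 28.23
position: [0.5227, -0.2417, 0.0983]
ee_rot: [0.691, 0.723, -0.001, 0.002]
ft_force: [-5.5, 0.0, 5.3]
grip_width: 0.095
```

{"api": "jog_arm", "payload": {
  "translation": [
    [0, 0, 30],
    [0, 0, 65],
    [0, 0, 100],
    [15, 30, 130],
    [30, 65, 140],
    [45, 100, 140],
    [60, 135, 140],
    [75, 170, 140],
    [85, 205, 140],
    [95, 240, 140],
    [98, 270, 140],
    [98, 270, 140]
  ],
  "turn": [0, 0, 0, 0, 0, 0, 0, 7, 14, 21, 28, 35]
}}

```text
clock: 29.23
position: [0.6206, 0.0371, 0.2375]
ee_rot: [0.435, 0.901, 0.001, 0.001]
ft_force: [-0.6, 1.0, -1.6]
grip_width: 0.085
```

```bash
python3 st.py
```

```text
29.23 [0.6206 0.0371 0.2375] jaw 38.4 [0.001 0.001] [-0.6  1.  -1.6] 7.3
```

{"api": "jog_arm", "payload": {
  "translation": [
    [-1, 12, 0],
    [-2, 24, 0],
    [-3, 36, 0],
    [-3, 50, 0],
    [-3, 64, 0],
    [-3, 78, 0],
    [-3, 90, 0],
    [-3, 101, 0],
    [-3, 101, -30],
    [-3, 101, -65],
    [-3, 101, -100],
    [-3, 101, -110]
  ],
  "turn": [7, 14, 21, 28, 35, 42, 48, 53, 53, 53, 53, 53]
}}

```text
clock: 30.23
position: [0.6146, 0.1372, 0.1218]
ee_rot: [-0.013, 1.0, 0.0, -0.003]
ft_force: [-0.1, -0.5, -1.7]
grip_width: 0.085
```

{"api": "jog_arm", "payload": {
  "translation": [
    [0, 0, -5],
    [0, 0, -12],
    [0, 0, -12],
    [0, 0, -12]
  ],
  "turn": [0, 0, 0, 0]
}}

```text
clock: 30.57
position: [0.6153, 0.1373, 0.1113]
ee_rot: [-0.013, 1.0, 0.0, -0.003]
ft_force: [0.4, 1.0, -0.5]
grip_width: 0.092
```

```bash
python3 st.py
```

```text
30.57 [0.6153 0.1373 0.1113] jaw 91.4 [ 0.    -0.003] [ 0.4  1.  -0.5] 7.8
```

{"api": "jog_arm", "payload": {
  "translation": [
    [2, 0, 0],
    [2, 0, -6],
    [2, 0, -12],
    [2, 0, -18],
    [2, 0, -24],
    [2, 0, -24]
  ],
  "turn": [0, 0, 0, 0, 0, 0]
}}

```text
clock: 31.07
position: [0.6164, 0.1371, 0.0854]
ee_rot: [-0.013, 1.0, 0.0, -0.004]
ft_force: [-0.9, -0.1, -0.5]
grip_width: 0.091
```

{"api": "jog_arm", "payload": {
  "translation": [
    [0, 0, -6],
    [0, 0, -12],
    [0, 0, -16],
    [0, 0, -18],
    [0, 0, -19],
    [0, 0, -19]
  ],
  "turn": [0, 0, 0, 0, 0, 0]
}}

```text
clock: 31.57
position: [0.6173, 0.1369, 0.0695]
ee_rot: [-0.012, 1.0, 0.0, -0.003]
ft_force: [-10.1, -3.7, 26.0]
grip_width: 0.094
```

Brown is seated in slot 2 (contact at 26 N). I release and go over to look at the jars.

{"api": "jog_arm", "payload": {
  "translation": [
    [0, 0, 0],
    [0, 0, 0],
    [0, 0, 0],
    [0, 0, 0],
    [0, 0, 30],
    [0, 0, 65],
    [0, 0, 100],
    [0, 0, 140],
    [-30, 5, 170],
    [-60, 8, 200],
    [-95, 10, 230],
    [-130, 12, 255]
  ],
  "turn": [0, 0, 0, 0, 0, 0, 0, 0, -7, -14, -21, -28],
  "grip": 20
}}

```text
clock: 32.57
position: [0.4924, 0.1486, 0.321]
ee_rot: [0.233, 0.973, 0.001, -0.002]
ft_force: [0.4, 0.5, 0.6]
grip_width: 0.235
```

{"api": "jog_arm", "payload": {
  "translation": [
    [-10, 0, 0],
    [-15, 0, 0],
    [-15, 0, 0],
    [-15, 0, 0],
    [-15, 0, 0],
    [-15, 0, 0],
    [-15, 0, 0],
    [-15, 0, 0],
    [-15, 0, 0],
    [-15, 0, 0],
    [-15, 0, 0]
  ],
  "turn": [-7, -14, -21, -28, -35, -42, -49, -56, -62, -62, -62],
  "grip": 85
}}

```text
clock: 33.48
position: [0.4773, 0.1486, 0.3207]
ee_rot: [0.699, 0.715, 0.002, -0.002]
ft_force: [-0.3, 0.3, -0.8]
grip_width: 0.995
```

```bash
python3 st.py; cat > jars.py <<'E'
from h import *
import sys
p=shot('wrist',sys.argv[1])
for l in ('jar_fresh','jar_spent'):
    find(p,l,0,2)
    for r in manip.outline_of(p,l)[:1]:
        m=r['mask']; print('  mask',round(r['confidence'],2),r['extent'])
for l in ('mat_use','mat_out'): find(p,l,0,2)
hsv=cv2.cvtColor(p['frame'],cv2.COLOR_RGB2HSV)
g=cv2.inRange(hsv,(45,120,40),(75,255,255)); k=cv2.inRange(p['frame'],(0,0,0),(45,45,45))
for n,m in (('green',g),('black',k)):
    m=cv2.morphologyEx(m,cv2.MORPH_OPEN,np.ones((2,2)))
    c,_=cv2.findContours(m,0,2)
    for q in c:
        if cv2.contourArea(cv2.convexHull(q))>3000 and q[:,0,1].max()<440:
            P=np.array([toworld(p,a,0)[:2] for a in cv2.convexHull(q)[:,0]],np.float32); print(n,np.round(cv2.minEnclosingCircle(P)[0],4),round(cv2.minEnclosingCircle(P)[1],4))
E
python3 jars.py w11.png
```

```text
33.48 [0.4773 0.1486 0.3207] jaw 1.3 [ 0.002 -0.002] [-0.3  0.3 -0.8] 85.0
jar_fresh 0.78 [321. 236.] [0.4819 0.089  0.    ]
jar_fresh 0.67 [461. 170.] [0.6431 0.1739 0.    ]
  mask 0.78 [293.1, 209.6, 346.0, 275.2]
jar_spent 0.71 [305.  54.] [ 0.46    0.2926 -0.    ]
jar_spent 0.5 [461. 172.] [0.6433 0.1706 0.    ]
  mask 0.7 [275.4, 15.2, 335.0, 82.0]
mat_out 0.69 [244. 361.] [ 0.3824 -0.0895  0.    ]
green [0.4554 0.2891] 0.0473
black [0.4796 0.0935] 0.0472
```

View pics/w11.png

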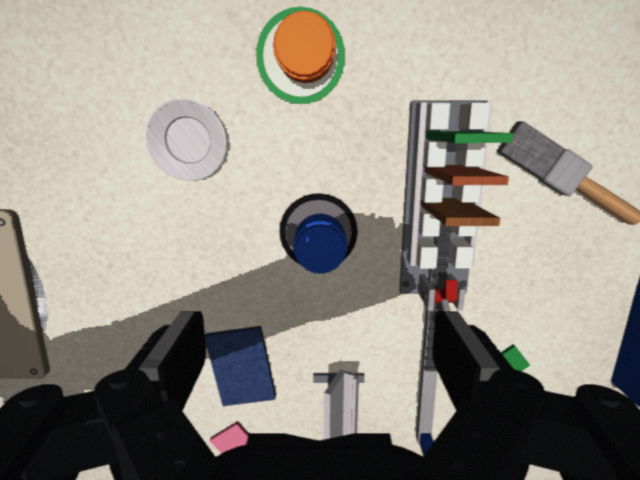

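All three coupons stand in slots 4, 3 and 2. The spent jar is at about (0.460, 0.2925), the fresh one at about (0.481, 0.089). The green spot is at (0.455, 0.289) and the black spot at about (0.480, 0.094). The spent jar goes first, to a free parking spot.

{"api": "jog_arm", "payload": {
  "translation": [
    [-4, 35, -20],
    [-8, 70, -50],
    [-12, 105, -80],
    [-17, 144, -110],
    [-17, 144, -150],
    [-17, 144, -190],
    [-17, 144, -220],
    [-17, 144, -245],
    [-17, 144, -245]
  ],
  "turn": [0, 0, 0, 0, 0, 0, 0, 0, 0]
}}

```text
clock: 34.58
position: [0.4573, 0.2906, 0.0705]
ee_rot: [0.7, 0.714, -0.002, -0.002]
ft_force: [-1.6, -0.1, 0.3]
grip_width: 0.995
```

```bash
python3 st.py; python3 - <<'E'
from h import *
p=shot('wrist','w12.png'); find(p,'jar_spent',0,2); o=manip.get_obs()['position']
hsv=cv2.cvtColor(p['frame'],cv2.COLOR_RGB2HSV); m=cv2.inRange(hsv,(5,150,60),(20,255,255)); c,_=cv2.findContours(m,0,2); c=max(c,key=cv2.contourArea); x,y,w,h=cv2.boundingRect(c); print(x,y,w,h,toworld(p,(x,y+20),.04),toworld(p,(x+w,y+20),.04))
E
```

```text
34.58 [0.4573 0.2906 0.0705] jaw 1.2 [-0.002 -0.002] [-1.6 -0.1  0.3] 85.0
jar_spent 0.71 [323. 254.] [0.4598 0.2932 0.    ]
260 199 129 142 [0.43053813 0.32290161 0.04      ] [0.48863106 0.32421983 0.04      ]
```

{"api": "jog_arm", "payload": {
  "translation": [
    [2, 2, -15],
    [2, 2, -35],
    [2, 2, -50],
    [2, 2, -60],
    [2, 2, -60]
  ],
  "turn": [0, 0, 0, 0, 0]
}}

```text
clock: 35.1
position: [0.4626, 0.2946, 0.0165]
ee_rot: [0.7, 0.714, 0.002, -0.002]
ft_force: [-0.2, -1.2, 0.3]
grip_width: 0.994
```

{"api": "jog_arm", "payload": {
  "translation": [
    [0, 0, 0],
    [0, 0, 0],
    [0, 0, 0],
    [0, 0, 0],
    [0, 0, 0],
    [0, 0, 0]
  ],
  "turn": [0, 0, 0, 0, 0, 0],
  "grip": 50,
  "grip_force": 40
}}

```text
clock: 35.6
position: [0.4635, 0.2954, 0.0186]
ee_rot: [0.7, 0.714, 0.003, -0.002]
ft_force: [-2.6, -2.1, 6.5]
grip_width: 0.71
```

{"api": "jog_arm", "payload": {
  "translation": [
    [0, 0, 15],
    [0, 0, 35],
    [0, 0, 35]
  ],
  "turn": [0, 0, 0]
}}

```text
clock: 35.85
position: [0.4657, 0.2969, 0.0581]
ee_rot: [0.7, 0.714, 0.006, -0.001]
ft_force: [1.5, 0.5, -0.8]
grip_width: 0.708
```

{"api": "jog_arm", "payload": {
  "translation": [
    [-4, -30, 0],
    [-8, -60, 0],
    [-12, -90, 0],
    [-12, -104, 0],
    [-12, -104, -15],
    [-12, -104, -30],
    [-12, -104, -38],
    [-12, -104, -40],
    [-12, -104, -40]
  ],
  "turn": [0, 0, 0, 0, 0, 0, 0, 0, 0]
}}

```text
clock: 36.6
position: [0.4539, 0.1929, 0.0185]
ee_rot: [0.7, 0.714, 0.006, -0.001]
ft_force: [-0.1, 0.5, -2.1]
grip_width: 0.708
```

```bash
python3 st.py
```

```text
36.6 [0.4539 0.1929 0.0185] jaw 1.1 [ 0.006 -0.001] [-0.1  0.5 -2.1] 60.5
```

{"api": "jog_arm", "payload": {
  "translation": [
    [0, 0, -1],
    [0, 0, -2],
    [0, 0, -2]
  ],
  "turn": [0, 0, 0]
}}

```text
clock: 36.85
position: [0.454, 0.193, 0.0182]
ee_rot: [0.7, 0.714, 0.006, -0.001]
ft_force: [-10.7, -5.3, 24.7]
grip_width: 0.708
```

{"api": "jog_arm", "payload": {
  "translation": [
    [0, 0, 0],
    [0, 0, 0],
    [0, 0, 0],
    [0, 0, 0],
    [0, 0, 30],
    [0, 0, 65],
    [0, 0, 105],
    [5, -10, 145],
    [15, -30, 180],
    [25, -45, 220],
    [25, -45, 220],
    [25, -45, 220]
  ],
  "turn": [0, 0, 0, 0, 0, 0, 0, 0, 0, 0, 0, 0],
  "grip": 85
}}

```text
clock: 37.85
position: [0.4807, 0.1475, 0.2405]
ee_rot: [0.701, 0.713, 0.008, 0.0]
ft_force: [-0.6, 0.6, -0.7]
grip_width: 0.995
```

```bash
python3 st.py; python3 jars.py w13.png
```

```text
37.85 [0.4807 0.1475 0.2405] jaw 1.0 [0.008 0.   ] [-0.6  0.6 -0.7] 85.0
jar_fresh 0.89 [317. 258.] [0.4832 0.0893 0.    ]
  mask 0.93 [283.5, 232.6, 349.4, 308.2]
jar_spent 0.58 [288. 156.] [0.4535 0.192  0.    ]
  mask 0.59 [250.1, 123.8, 323.1, 196.1]
mat_use 0.58 [290.  42.] [0.456  0.2907 0.    ]
mat_out 0.67 [478. 228.] [0.6449 0.1244 0.    ]
mat_out 0.31 [457. 256.] [0.6278 0.0941 0.    ]
green [0.4559 0.2897] 0.0476
black [0.4793 0.0938] 0.0473
```

{"api": "jog_arm", "payload": {
  "translation": [
    [0, -30, -20],
    [1, -58, -55],
    [1, -58, -95],
    [1, -58, -130],
    [1, -58, -160],
    [1, -58, -165],
    [1, -58, -165]
  ],
  "turn": [0, 0, 0, 0, 0, 0, 0]
}}

```text
clock: 38.78
position: [0.4779, 0.0902, 0.0705]
ee_rot: [0.7, 0.715, 0.003, -0.002]
ft_force: [0.2, 0.2, 0.1]
grip_width: 0.995
```

```bash
python3 st.py; python3 - <<'E'
from h import *
p=shot('wrist','w14.png'); find(p,'jar_fresh',0,2)
hsv=cv2.cvtColor(p['frame'],cv2.COLOR_RGB2HSV); m=cv2.inRange(hsv,(105,180,50),(125,255,255)); c,_=cv2.findContours(m,0,2); c=[q for q in c if abs(q[:,0,0].mean()-320)<80 and q[:,0,1].mean()<350]; c=max(c,key=cv2.contourArea); x,y,w,h=cv2.boundingRect(c); print(x,y,w,h,toworld(p,(x,y+20),.04),toworld(p,(x+w,y+20),.04))
E
```

```text
38.78 [0.4779 0.0902 0.0705] jaw 1.2 [ 0.003 -0.002] [0.2 0.2 0.1] 85.0
jar_fresh 0.69 [323. 261.] [0.4809 0.0889 0.    ]
259 212 128 141 [0.45078561 0.11655509 0.04      ] [0.50909984 0.11779678 0.04      ]
```

{"api": "jog_arm", "payload": {
  "translation": [
    [2, -1, -15],
    [2, -1, -35],
    [2, -1, -50],
    [2, -1, -58],
    [2, -1, -58]
  ],
  "turn": [0, 0, 0, 0, 0]
}}

```text
clock: 39.3
position: [0.4825, 0.09, 0.0158]
ee_rot: [0.699, 0.715, 0.006, -0.001]
ft_force: [1.1, 0.0, -0.3]
grip_width: 0.995
```

{"api": "jog_arm", "payload": {
  "translation": [
    [0, 0, 0],
    [0, 0, 0],
    [0, 0, 0],
    [0, 0, 0],
    [0, 0, 0],
    [0, 0, 0]
  ],
  "turn": [0, 0, 0, 0, 0, 0],
  "grip": 50,
  "grip_force": 40
}}

```text
clock: 39.8
position: [0.4834, 0.0904, 0.0176]
ee_rot: [0.699, 0.715, 0.007, -0.001]
ft_force: [-2.1, -0.5, 8.3]
grip_width: 0.711
```

{"api": "jog_arm", "payload": {
  "translation": [
    [0, 0, 25],
    [0, 0, 60],
    [0, 0, 85],
    [0, 0, 85]
  ],
  "turn": [0, 0, 0, 0]
}}

```text
clock: 40.13
position: [0.4868, 0.0912, 0.1087]
ee_rot: [0.7, 0.715, 0.011, 0.002]
ft_force: [1.7, -1.3, -1.0]
grip_width: 0.709
```

```bash
python3 st.py
```

```text
40.13 [0.4868 0.0912 0.1087] jaw 1.2 [0.011 0.002] [ 1.7 -1.3 -1. ] 60.6
```

{"api": "jog_arm", "payload": {
  "translation": [
    [-5, 35, 0],
    [-10, 70, 0],
    [-15, 105, 0],
    [-20, 140, 0],
    [-25, 175, 0],
    [-30, 200, 0],
    [-30, 200, -20],
    [-30, 200, -45],
    [-30, 200, -65],
    [-30, 200, -78],
    [-30, 200, -80],
    [-30, 200, -80]
  ],
  "turn": [0, 0, 0, 0, 0, 0, 0, 0, 0, 0, 0, 0]
}}

```text
clock: 41.13
position: [0.4564, 0.2909, 0.0283]
ee_rot: [0.7, 0.715, 0.01, 0.002]
ft_force: [-0.9, -0.7, -1.8]
grip_width: 0.71
```

```bash
python3 st.py
```

```text
41.13 [0.4564 0.2909 0.0283] jaw 1.2 [0.01  0.002] [-0.9 -0.7 -1.8] 60.6
```

{"api": "jog_arm", "payload": {
  "translation": [
    [0, 0, -5],
    [0, 0, -9],
    [0, 0, -11],
    [0, 0, -11]
  ],
  "turn": [0, 0, 0, 0]
}}

```text
clock: 41.47
position: [0.4567, 0.2911, 0.0179]
ee_rot: [0.7, 0.715, 0.011, 0.002]
ft_force: [-1.4, -0.9, -0.2]
grip_width: 0.712
```

{"api": "jog_arm", "payload": {
  "translation": [
    [0, 0, 0],
    [0, 0, 0],
    [0, 0, 0],
    [0, 0, 0],
    [0, 0, 30],
    [0, 0, 65],
    [0, 0, 105],
    [5, -40, 145],
    [10, -80, 180],
    [15, -120, 220],
    [20, -145, 220],
    [20, -145, 220]
  ],
  "turn": [0, 0, 0, 0, 0, 0, 0, 0, 0, 0, 0, 0],
  "grip": 85
}}

```text
clock: 42.47
position: [0.4783, 0.1421, 0.2413]
ee_rot: [0.701, 0.713, 0.012, 0.003]
ft_force: [0.6, -0.6, -0.2]
grip_width: 0.998
```

```bash
python3 st.py; python3 jars.py w15.png
```

```text
42.47 [0.4783 0.1421 0.2413] jaw 1.0 [0.012 0.003] [ 0.6 -0.6 -0.2] 85.2
jar_fresh 0.76 [292.  37.] [0.4575 0.2899 0.    ]
jar_fresh 0.26 [289. 153.] [0.4547 0.1904 0.    ]
  mask 0.91 [250.8, 0.0, 328.8, 77.8]
jar_spent 0.91 [288. 153.] [0.454  0.1904 0.    ]
  mask 0.83 [248.4, 117.7, 320.1, 190.0]
mat_out 0.62 [309. 244.] [0.4752 0.0994 0.    ]
green [0.4556 0.2894] 0.0476
black [0.4794 0.0937] 0.0474
```

{"api": "jog_arm", "payload": {
  "translation": [
    [-10, 20, -20],
    [-20, 40, -55],
    [-24, 49, -95],
    [-24, 49, -130],
    [-24, 49, -160],
    [-24, 49, -167],
    [-24, 49, -167]
  ],
  "turn": [0, 0, 0, 0, 0, 0, 0]
}}

```text
clock: 43.4
position: [0.4502, 0.1962, 0.068]
ee_rot: [0.698, 0.716, 0.008, 0.0]
ft_force: [0.5, 0.2, 0.7]
grip_width: 0.998
```

```bash
python3 st.py; python3 - <<'E'
from h import *
p=shot('wrist','w16.png'); find(p,'jar_spent',0,2)
hsv=cv2.cvtColor(p['frame'],cv2.COLOR_RGB2HSV); m=cv2.inRange(hsv,(5,150,60),(20,255,255)); c,_=cv2.findContours(m,0,2); c=max(c,key=cv2.contourArea); x,y,w,h=cv2.boundingRect(c); print(x,y,w,h,toworld(p,(x,y+20),.04),toworld(p,(x+w,y+20),.04))
E
```

```text
43.4 [0.4502 0.1962 0.068 ] jaw 1.4 [0.008 0.   ] [0.5 0.2 0.7] 85.2
jar_spent 0.92 [323. 266.] [0.4543 0.1932 0.    ]
262 215 128 145 [0.4250203  0.22203117 0.04      ] [0.4826425  0.22328409 0.04      ]
```

{"api": "jog_arm", "payload": {
  "translation": [
    [2, -4, -10],
    [2, -4, -30],
    [2, -4, -48],
    [2, -4, -56],
    [2, -4, -56]
  ],
  "turn": [0, 0, 0, 0, 0]
}}

```text
clock: 43.92
position: [0.4544, 0.1926, 0.0145]
ee_rot: [0.699, 0.715, 0.01, 0.001]
ft_force: [0.3, -0.1, -0.3]
grip_width: 0.994
```

{"api": "jog_arm", "payload": {
  "translation": [
    [0, 0, 0],
    [0, 0, 0],
    [0, 0, 0],
    [0, 0, 0],
    [0, 0, 0],
    [0, 0, 0]
  ],
  "turn": [0, 0, 0, 0, 0, 0],
  "grip": 50,
  "grip_force": 40
}}

```text
clock: 44.42
position: [0.4553, 0.1929, 0.016]
ee_rot: [0.699, 0.715, 0.011, 0.002]
ft_force: [-1.2, -1.8, 6.8]
grip_width: 0.709
```

{"api": "jog_arm", "payload": {
  "translation": [
    [0, 0, 25],
    [0, 0, 40],
    [0, 0, 40],
    [0, 0, 40]
  ],
  "turn": [0, 0, 0, 0]
}}

```text
clock: 44.75
position: [0.4559, 0.1932, 0.0569]
ee_rot: [0.699, 0.715, 0.012, 0.002]
ft_force: [0.3, -0.2, -3.1]
grip_width: 0.707
```

```bash
python3 st.py
```

```text
44.75 [0.4559 0.1932 0.0569] jaw 1.3 [0.012 0.002] [ 0.3 -0.2 -3.1] 60.4
```

{"api": "jog_arm", "payload": {
  "translation": [
    [6, -25, 0],
    [12, -50, 0],
    [18, -75, 0],
    [23, -98, 0],
    [23, -98, -10],
    [23, -98, -25],
    [23, -98, -36],
    [23, -98, -41],
    [23, -98, -41]
  ],
  "turn": [0, 0, 0, 0, 0, 0, 0, 0, 0]
}}

```text
clock: 45.5
position: [0.4782, 0.0955, 0.015]
ee_rot: [0.699, 0.715, 0.011, 0.001]
ft_force: [-0.4, -0.2, -2.3]
grip_width: 0.705
```

{"api": "jog_arm", "payload": {
  "translation": [
    [0, 0, 0],
    [0, 0, 0],
    [0, 0, 0],
    [0, 0, 0],
    [0, 0, 30],
    [0, 0, 65],
    [0, 0, 105],
    [0, 10, 145],
    [0, 30, 180],
    [0, 50, 220],
    [0, 50, 250],
    [0, 50, 250]
  ],
  "turn": [0, 0, 0, 0, 0, 0, 0, 0, 0, 0, 0, 0],
  "grip": 85
}}

```text
clock: 46.5
position: [0.4804, 0.1479, 0.272]
ee_rot: [0.698, 0.716, 0.016, 0.003]
ft_force: [0.4, -1.5, 0.9]
grip_width: 0.994
```

```bash
python3 st.py; python3 jars.py w17.png; python3 - <<'E'
from h import *
q=shot('scene','s17.png'); t=shot('top','t17.png')
for l,z in (('jar_fresh',0),('jar_spent',0),('mat_use',0),('mat_out',0),('bar_handle',.07)): find(q,l,z,1); find(t,l,z,1)
a=np.vstack([cv2.resize(q['frame'][150:420,150:510],(640,360),interpolation=3)[:, :],cv2.resize(cv2.imread('pics/w17.png')[:240,:,::-1],(640,240))])
cv2.imwrite('pics/c17.png',cv2.cvtColor(a,cv2.COLOR_RGB2BGR))
E
```

```text
46.5 [0.4804 0.1479 0.272 ] jaw 1.5 [0.016 0.003] [ 0.4 -1.5  0.9] 84.9
jar_fresh 0.97 [290.  52.] [0.457  0.2895 0.    ]
  mask 0.73 [254.1, 4.6, 321.9, 89.8]
jar_spent 0.74 [470. 138.] [0.6429 0.2143 0.    ]
jar_spent 0.57 [306. 246.] [0.476 0.095 0.   ]
  mask 0.57 [277.6, 223.8, 338.6, 287.0]
mat_out 0.2 [581. 187.] [0.7703 0.1662 0.    ]
green [0.4558 0.2898] 0.0478
black [0.4794 0.0937] 0.0473
jar_fresh 0.83 [413. 331.] [0.4511 0.2872 0.    ]
jar_fresh 0.75 [237. 267.] [0.4569 0.2861 0.    ]
jar_spent 0.74 [350. 276.] [0.4694 0.0968 0.    ]
jar_spent 0.73 [285. 212.] [0.6254 0.1483 0.    ]
mat_use 0.98 [413. 333.] [0.4541 0.2912 0.    ]
mat_use 0.77 [238. 266.] [0.4594 0.2833 0.    ]
mat_out 0.6 [350. 280.] [0.4776 0.1062 0.    ]
mat_out 0.45 [301. 262.] [0.4744 0.0947 0.    ]
bar_handle 0.74 [230. 205.] [ 0.6247 -0.1965  0.07  ]
bar_handle 0.91 [398. 209.] [ 0.6293 -0.1848  0.07  ]
```

View pics/c17.png

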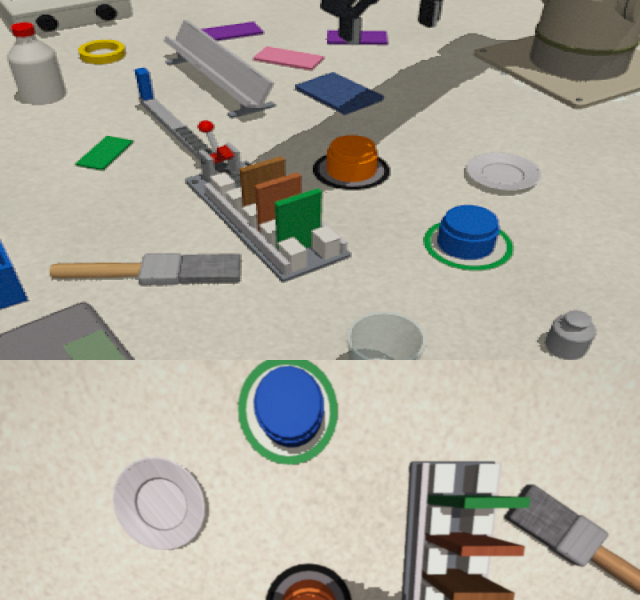

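```bash
python3 -c "
from workcell import manip; print(manip.hand_in())"
```

```text
the job is handed in; nothing more can be done
None
```

The rack is ready and the job is handed in at about 46.5 s on the robot clock, with the gripper clear of everything; no verdict came back.

- **Pawl and bar:** I flipped the pawl right over, then drew the bar out by the blue handle. In the last wrist and top pictures the handle is at y ≈ −0.185 m, about 142 mm out. The scene camera puts it about 10 mm further out, which would be past the stop.
- **Coupons:** Three were present. Green is in slot 4, terracotta in slot 3 and brown in slot 2; there was no yellow. Each met the slot floor at 15–26 N at the expected height, and all three stand upright in the last picture.
- **Jars:** By the wrist camera, the fresh blue jar is about 1 mm off the centre of the green-rimmed spot. The spent orange jar is about 4 mm off the centre of the black-rimmed spot. The scene camera put the jars about 5 mm and 12 mm off their spots, still inside the 22 mm limit.
- **Failed check:** The top camera's best guess for the spent jar was on a rack coupon. I ignored it, because the picture shows the jar on its spot.
- **Other things:** The bystanders in the last picture look unmoved; I did not measure them.

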